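# Slide the topping pan past its spring catch

### The job

Bring the avocado pan into its serving place: with a fingertip hold the spring catch bar of the topping rail down and, keeping it down, push the pan by its side handle along the rails past the catch until it is fully home against the end stop, then let the bar spring up behind the handle and move clear. Only press and push: do not lift or tip the pan, and leave the other things on the counter where they are.

Things in the scene. Friction and masses are not known exactly. Their poses are not given: they have to be found in the camera images.
- unit: Stainless topping rail fixed to the counter, base 330 x 345 mm. Origin on the counter; z up, y along the rails from loading end to end stop, x across the rails, away from the robot. Near lane (used): two rails, tops at z = 74 mm, at x = 37 to 47 and 141 to 151 mm. The far lane (x over 150 mm) holds two fixed pans, up to 99 mm high.
- end_stop (a point): Middle of the top edge of the end stop's face: an aluminium block, 16 mm thick, across the near lane's rails at their +y end; face at y = 114 mm, top at z = 92 mm of the unit. The pan's flange is to meet it.
- catch_bar (a joint): How far the spring catch bar is pressed down, m: 0 = up (locking), 0.014 = at its stop. It sinks straight down without tilting wherever it is pressed. The pan's handle can pass over the nose from about 0.010 down. The spring takes about 2.5 N to start and 7.4 N at the stop, and raises the bar when let go.
- press_strip (a point): Middle of the flat top of the catch bar, the strip to press: dark steel, 42 mm wide (unit's x), 180 mm long (unit's y), on the robot's side of the rails, centred at x = -4, y = -60 mm of the unit, 70 mm above the counter when up. Moves with the bar. Below the bar is a grey housing, top 40 mm above the counter.
- nose (a point): Top centre of the catch nose, a 12 x 12 mm upright block, part of the catch bar, between the strip and the near rail at x = 27, y = 0 mm of the unit. Its top is 85 mm above the counter when up (15 mm above the strip) and sinks with the bar. Up, it blocks the path of the pan's handle from either side.
- pan: Loose open stainless pan with avocado halves, 108 x 176 mm over the flange (176 along the rails), 65 mm high, about 0.6 kg, hanging by its flange on the near lane's rails, 2 mm side play. Origin: centre of its underside, axes as the unit's; on the rails at x = 94, z = 12 mm of the unit. Starts at y = -75 to -40 mm of the unit, before the catch; fully home, against the end stop, at y = 26 mm.
- handle (a point): Top of the pan's side handle, mid-width, at x = -4 mm of the unit, same y as the pan's origin. The handle is a flat steel bar 24 mm wide (along the rails), 8 mm thick, from the flange towards the robot, x = 40 to -25 mm of the unit, above nose and strip; top 84 mm, underside 76 mm above the counter. Push its -y side to move the pan. Home, its trailing edge is 8 mm past the nose.
- avocado_a: Dark avocado half, cut side down, 64 mm across, 33 mm high, loose on the counter in front of the unit's loading end. Origin under its centre. Leave alone.
- avocado_b: The same, on the brown cutting board. Leave alone.
- spice_jar: Amber spice jar with black cap, 42 mm across, 68 mm high, loose on the counter in front of the unit's end-stop end. Origin under its centre. Leave alone.
- spoon: Steel spoon, 180 mm long, loose on the cutting board (16 mm thick). Leave alone.
- sauce_bottle: Clear sauce bottle with white cap, 54 mm across, 160 mm high, on the counter at the robot's right. Origin under its centre. Leave alone.
- steel_cup: Steel cup, 72 mm across, 85 mm high, on the counter at the robot's right. Origin under its centre. Leave alone.
- ramekin: White ramekin, 84 mm across, 45 mm high, on the counter at the robot's right. Origin under its centre. Leave alone.
Not all that is in view belongs to the job. What is shaped like the pan but blue, orange or turquoise is not meant.

How it is judged:
On the way, in this order (a step that is already met when the one before it is completed fails the run):
1. the catch bar is held down with the pan still before the catch (value of joint catch_bar above 0.0085 m and contact force between the fingers and unit above 0.5 N and y of pan in the frame of unit below -0.012 m), for 0.1 s.
2. the pan's handle is pushed over the sunken catch nose while the bar is still held down (value of joint catch_bar above 0.0075 m and contact force between the fingers and unit above 0.5 N and y of pan in the frame of unit above 0 m), for 0.02 s.
At the end, for the whole second after the job is handed in: The pan is home within 5 mm of the end stop, hanging level on the rails (height within 4 mm) and at rest, with the catch bar sprung up (less than 2 mm down) behind its handle (y of pan in the frame of unit between 0.021 and 0.032 m and z of pan in the frame of unit between 0.008 and 0.016 m and value of joint catch_bar below 0.002 m and linear speed of pan below 0.01 m/s and angle between the y axis of pan and the y axis of unit, either way round below 0.06 rad); the robot touches nothing.
It fails at once if the pan is lifted off the rails (more than 12 mm) or tipped (more than 0.15 rad) (z of pan in the frame of unit above 0.024 m or angle between pan's own z axis and vertical above 0.15 rad).
It fails at once if another thing on the counter is moved by more than 20 mm (distance of any of avocado_a, avocado_b, spice_jar, spoon, sauce_bottle, steel_cup, ramekin from where it was at the start of the episode above 0.02 m).
It also fails if it takes over 38 s, if anything falls off the work surface, if the arm or the gripper's body presses on something with over 40 N, if the wrist force passes 120 N, or if a joint passes its speed limit or range.

### The arm

A 7-joint arm with a two-finger parallel gripper is mounted at the origin on the work surface. World frame = base frame: x ahead of the robot, y to its left, z up, the work surface at z = 0. Lengths are in m, angles in rad, forces in N, time in s.
With the tool pointing down it reaches from about 0.425 to 0.875 m from the base axis. Payload 4.7 kg.
Tool frame: the origin (TCP) lies on the centre line of the jaws, within the pads' length; the fingertips stand 17 mm ahead of it and the grasp point (between the pads) lies 2 mm behind it; z points along the fingers, y is the line along which they close (so a half turn about z gives the same grasp; the last joint's range is limited). The gripper opens to 87 mm and grips with 3 to 60 N. Pads are 19 mm wide; open, the fingers measure 117 mm over their backs; the gripper's body (75 mm by 190 mm) begins 51 mm behind the grasp point.
Start: joints at [-1.314, 0.321, -0.07, 1.45, 0.023, 1.371, -0.057], TCP at [0.156, 0.631, 0.24] pointing down, gripper open.
Joint ranges: [-2.86, 2.86], [-0.3, 2.09], [-1.38, 1.24], [0.06, 2.45], [-1.56, 4.7], [0.09, 2.05], [-2.69, 2.69]. Speed limits (rad/s): [2.57, 2.57, 3.14, 3.14, 3.14, 3.14, 3.14].

### API

Orientations are given as a unit quaternion [w, x, y, z].
In Python, from plant import arm, viewer, workorder gives the robot as it stands.
- The arm moves only by the tool servo_tool, never from a script. Its argument "commands" is a list of rows, each a list of 7 numbers: the closure, from -1 (fully open) to 1 (shut), then the shift along the tool's x, y, z as a fraction of full scale, then the turn, a rotation vector about the tool's x, y, z as a fraction of full scale. In form: [[jaw, x, y, z, rx, ry, rz], ...]. A call has 1 to 10 rows; each row shifts and turns the commanded pose from where the row before left it, along the tool's axes as they then stand; what a row does not reach is not made up. Full scale, the value 1, is 0.1 m for a shift and 180 degrees for a turn. A row lasts 1/10 s, in which the tool goes at most 50 mm and 8.59 degrees, less where a joint would pass 70% of its speed; a pose out of reach is approached as far as the arm can. A call with a number of a shift or a turn outside -1 to 1 is refused whole. A call with a gripper value outside its range is refused whole. The fingers move at their own pace and stop on an object; "grip_force" is the grip in N (left out, the last holds). Time passes only in rows, so rows that do not move let the fingers close. It gives the time, the measured TCP pose, the force, the opening and the grip force at its end, in the units of the state.
- arm.get_obs(): the state, without advancing time (a new reading comes with each control period).
- viewer.capture(name): name is "scene" or "side" or "wrist"; returns a dict with "img" (480x640x3 uint8, red, green, blue), "z_map" (480x640 float32, m along the optical axis (not along the pixel's ray), 0 where there is no reading), "intrinsics" (3x3 intrinsics, pixels), "dist" ([k1, k2, p1, p2, k3] as OpenCV has them; the pictures are not rectified), "rvec" (rotation vector, rad) and "tvec" (3), from world to camera coordinates, as OpenCV has them. Camera axes: x right, y down, z forward; pixel columns grow to the right and rows downward; lengths in m; the calibration is good to about 2 mm. A picture is of the moment at which its call begins.
- workorder.close_job(): hands the job in; it is judged then, once.
The state is a dict: "time_s": time; "joints": joint angles; "qd": joint speeds; "joint_torque": joint torques, N m; "tool_pos": TCP position; "tcp_rot": TCP orientation; "force": force on the tool from outside, world axes, zero at the start; "moment": the same for the moment, N m; "grip_width": finger opening in m; "grip_force": force on a finger pad.
Only numpy, scipy, OpenCV 4.12 (cv2) and the standard library are available. Lean on these libraries where they do the work, as an engineer would, in place of code of your own. Each camera call takes 0.05 s, during which the arm holds its last target. There are 200 camera calls.

## Working session

There is one attempt and no reset: what is moved stays moved. The work goes in short steps, Python scripts to look and compute and a tool call to move; the robot and the scene stay as the last step left them, time stands still between calls to the robot, and variables do not carry over. Pictures are saved under pics/ and viewed, at most 10 in all, crops included, and the job is handed in when it is done.

Besides the shell and the picture viewer there is one more tool, called as name([rows], argument=value, ...), one row to a line, values as JSON. servo_tool: Moves the arm, as the interface text tells. Shift numbers are shares of 0.1 m and turn numbers shares of 180 degrees, none past 1 either way. Its arguments: {"type":"object","properties":{"commands":{"type":"array"},"grip_force":{"type":"number"}},"required":["commands"]}

```bash
mkdir -p pics
cat > h.py <<'E'
import numpy as np, cv2
from plant import arm, viewer, workorder
def cap(n):
    c=viewer.capture(n); c['R']=cv2.Rodrigues(np.array(c['rvec'],float))[0]; c['t']=np.array(c['tvec'],float).reshape(3); return c
def world(c):
    h,w=c['z_map'].shape
    u,v=np.meshgrid(np.arange(w),np.arange(h))
    p=cv2.undistortPoints(np.stack([u,v],-1).reshape(-1,1,2).astype(np.float64),c['intrinsics'],np.array(c['dist'],float)).reshape(h,w,2)
    z=c['z_map']; P=np.dstack([p*z[...,None],z])
    W=(P-c['t'])@c['R']; W[z==0]=np.nan
    return W
def ray(c,uv,zp):
    p=cv2.undistortPoints(np.array(uv,float).reshape(-1,1,2),c['intrinsics'],np.array(c['dist'],float)).reshape(-1,2)
    d=np.c_[p,np.ones(len(p))]@c['R']; o=-c['R'].T@c['t']
    return o+d*((zp-o[2])/d[:,2])[:,None]
E
python3 - <<'E'
from h import *
import pickle
D={}
for n in('scene','side'):
    c=cap(n);D[n]=c;cv2.imwrite(f'pics/{n}0.png',c['img'][...,::-1]);print(n,-c['R'].T@c['t'])
pickle.dump(D,open('d0.pkl','wb'))
print(arm.get_obs())
E
```

```text
scene [1.17560682 0.48662927 1.59626824]
side [-0.41294288  0.89195472  0.89298744]
{'time_s': 0.1, 'joints': array([-1.31390841,  0.32174752, -0.07007923,  1.45156106,  0.02260672,
        1.37082346, -0.05686387]), 'qd': array([-1.87965834e-03,  6.63797009e-06, -2.61753841e-04, -1.86655808e-03,
        5.00603500e-04, -2.61403958e-04, -9.36458069e-04]), 'joint_torque': array([-6.92247590e-05, -4.92568839e+01, -4.05399352e-01, -3.13397169e+01,
       -6.40475401e-02,  3.95392010e-02,  5.67609447e-05]), 'tool_pos': array([0.15620292, 0.63045889, 0.23856766]), 'tcp_rot': array([-5.46112189e-05,  1.21066055e-01,  9.92644066e-01, -8.74648531e-04]), 'force': array([-0.36483152,  1.05071392,  1.03610549]), 'moment': array([ 0.01550582, -0.00208262, -0.06811673]), 'grip_force': 0.0, 'grip_width': 0.0868189936778904}
```

View pics/scene0.png

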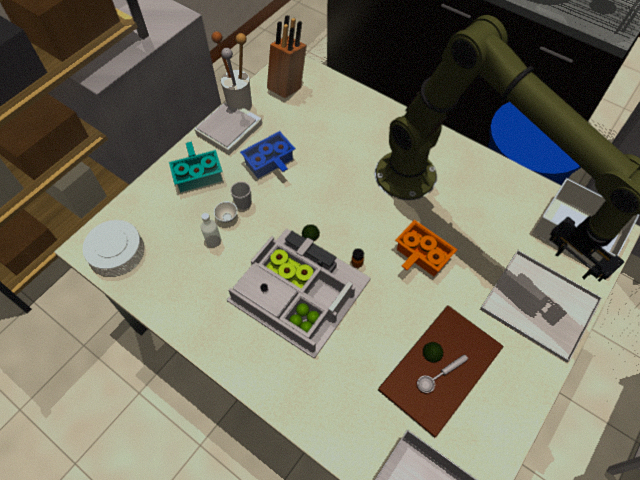

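View pics/side0.png

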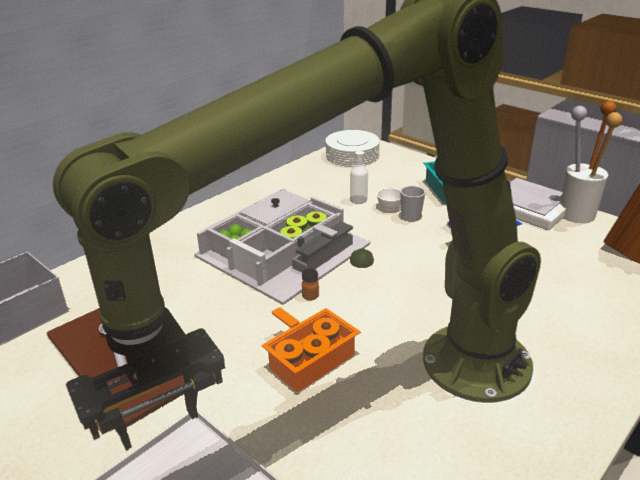

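The scene view shows the rail unit at about (300,290). The pan candidates are grey with avocado halves at (290,268), blue at (268,155), turquoise at (195,168) and orange at (427,247). The grey stainless pan hanging on the rails beside the dark catch bar (310,248) fits the description. I'll confirm it in an enlarged crop.

Run:
```python
from h import *
import pickle
D=pickle.load(open('d0.pkl','rb'))
a=D['scene']['img'][215:360,220:380,::-1]; b=D['side']['img'][180:305,190:380,::-1]
a=cv2.resize(a,(640,580),interpolation=cv2.INTER_CUBIC)
cv2.imwrite('pics/crop_scene.png',a)
cv2.imwrite('pics/crop_side.png',cv2.resize(b,(760,500),interpolation=cv2.INTER_CUBIC))
for n,pts in (('scene',[(310,232),(290,268),(310,248),(300,238),(330,260),(358,257),(311,275),(320,350),(368,283),(230,295),(270,235)]),('side',[(325,235),(310,255),(350,240)])):
    W=world(D[n])
    for p in pts: print(n,p,W[p[1],p[0]].round(3))
```

```text
scene (310, 232) [ 0.428 -0.122  0.033]
scene (290, 268) [ 0.594 -0.076  0.075]
scene (310, 248) [ 0.498 -0.068  0.077]
scene (300, 238) [ 0.483 -0.121  0.069]
scene (330, 260) [0.492 0.009 0.071]
scene (358, 257) [0.432 0.077 0.075]
scene (311, 275) [ 0.573 -0.007  0.073]
scene (320, 350) [ 0.734  0.148 -0.001]
scene (368, 283) [0.458 0.139 0.004]
scene (230, 295) [ 0.767 -0.188  0.028]
scene (270, 235) [ 0.506 -0.238  0.003]
side (325, 235) [ 0.495 -0.073  0.073]
side (310, 255) [0.466 0.013 0.067]
side (350, 240) [ 0.48  -0.155  0.025]
```

View pics/crop_scene.png

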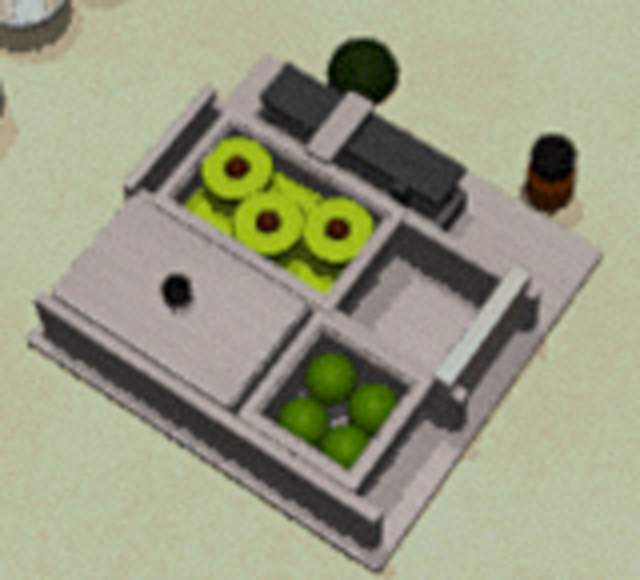

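View pics/crop_side.png

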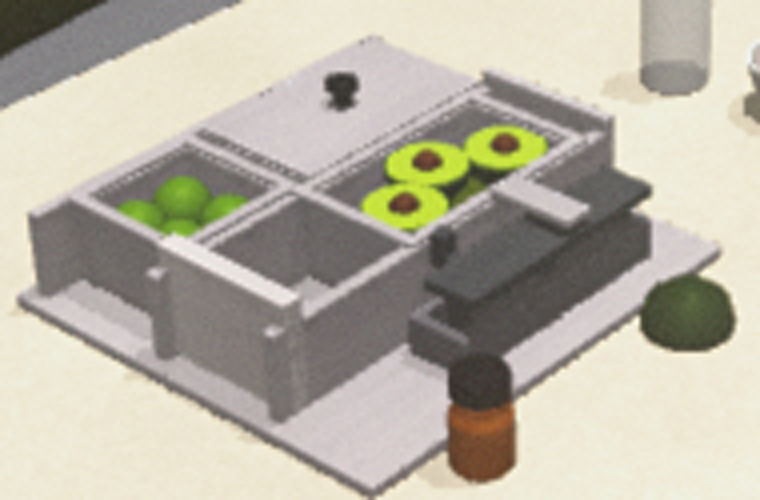

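The crops confirm it. The grey pan with the avocado halves hangs by the dark strip, with its handle at about scene (305,246), the nose at about scene (326,266) and the end stop at about (341,296). It sits before the catch. Now I'll move so the wrist camera can take a closer measurement.

servo_tool([
  [1, -0.42, -0.1, -0.07, 0, 0, 0],
  [1, -0.42, -0.1, -0.07, 0, 0, 0],
  [1, -0.42, -0.1, -0.07, 0, 0, 0],
  [1, -0.42, -0.1, -0.07, 0, 0, 0],
  [1, -0.42, -0.1, -0.07, 0, 0, 0],
  [1, -0.42, -0.1, -0.07, 0, 0, 0],
  [1, -0.42, -0.1, -0.07, 0, 0, 0],
  [1, -0.42, -0.1, -0.07, 0, 0, 0],
  [1, -0.42, -0.1, -0.07, 0, 0, 0],
  [1, 0, 0, 0, 0, 0, 0],
])

```text
time_s: 1.1
tool_pos: [0.5091, 0.4462, 0.3028]
tcp_rot: [0.003, 0.127, 0.992, -0.002]
force: [0.5, -0.0, 0.7]
grip_width: 0.0149
grip_force: 0.0
```

servo_tool([
  [1, -0.12, -0.48, 0, 0, 0, 0],
  [1, -0.12, -0.48, 0, 0, 0, 0],
  [1, -0.12, -0.48, 0, 0, 0, 0],
  [1, -0.12, -0.48, 0, 0, 0, 0],
  [1, -0.12, -0.48, 0, 0, 0, 0],
  [1, -0.12, -0.48, 0, 0, 0, 0],
  [1, -0.12, -0.48, 0, 0, 0, 0],
  [1, -0.12, -0.48, 0, 0, 0, 0],
  [1, -0.12, -0.48, 0, 0, 0, 0],
  [1, 0, 0, 0, 0, 0, 0],
])

```text
time_s: 2.1
tool_pos: [0.502, -0.001, 0.3029]
tcp_rot: [0.0, 0.127, 0.992, -0.001]
force: [0.4, 0.7, 1.2]
grip_width: 0.0004
grip_force: 0.0
```

Run:
```python
from h import *
import pickle
c=cap('wrist');pickle.dump(c,open('w1.pkl','wb'));cv2.imwrite('pics/w1.png',c['img'][...,::-1]);print(-c['R'].T@c['t'])
o=arm.get_obs();print(o['time_s'],o['tool_pos'],o['tcp_rot'],o['joints'],o['force'],o['grip_width'])
```

```text
[0.4277248  0.0201153  0.44734167]
2.15 [0.50213844 0.00359873 0.30262522] [1.04207523e-04 1.24780199e-01 9.92184399e-01 9.48732291e-05] [-0.48503479 -0.03379788  0.41689651  1.72396714  0.01363949  1.44830079
  1.25057057] [ 0.36918721  0.28705341 -0.75080943] 0.0005140125295154464
```

View pics/w1.png

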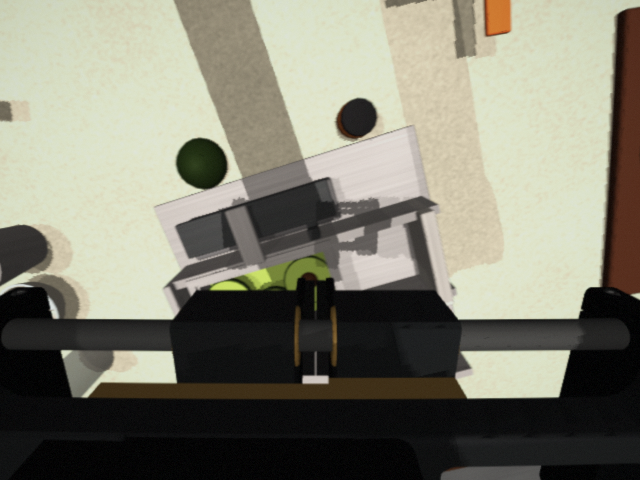

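The wrist view shows the strip at about (180-335, 180-255), the handle crossing it at about (243,235), avocado_a at (202,163) and the jar at (357,118). Next I'll measure the strip, handle and end stop by mask and depth.

Run:
```python
from h import *
import pickle
c=pickle.load(open('w1.pkl','rb'));W=world(c);hsv=cv2.cvtColor(c['img'],cv2.COLOR_RGB2HSV)
Z=W[...,2]; roi=np.zeros(Z.shape,bool); roi[165:275,160:350]=1
ok=roi&(W[...,0]<0.60)
dark=ok&(hsv[...,2]<85)&(Z>.06)&(Z<.078)
print('strip n',dark.sum(),'z',np.percentile(Z[dark],[5,50,95]).round(4))
v,u=np.nonzero(cv2.morphologyEx(dark.astype(np.uint8),cv2.MORPH_OPEN,np.ones((3,3),np.uint8)))
P=ray(c,np.c_[u,v],0.070)[:,:2]
r=cv2.minAreaRect(P.astype(np.float32));print('strip',r,cv2.boxPoints(r).round(4).tolist())
hd=ok&(Z>.0795)&(Z<.09)
print('hi n',hd.sum(),np.percentile(Z[hd],[5,50,95]).round(4))
n,l,s,_=cv2.connectedComponentsWithStats(cv2.morphologyEx(hd.astype(np.uint8),cv2.MORPH_OPEN,np.ones((3,3),np.uint8)))
for i in range(1,n):
    if s[i,4]<20: continue
    v,u=np.nonzero(l==i);Q=ray(c,np.c_[u,v],.084)[:,:2];rr=cv2.minAreaRect(Q.astype(np.float32));print(s[i],rr,Q.mean(0),np.median(Z[l==i]))
img=cv2.resize(c['img'][110:300,150:460,::-1],None,fx=2.55,fy=2.55,interpolation=cv2.INTER_CUBIC);cv2.imwrite('pics/w1c.png',img)
# base corners at z~? 
for p in [(155,206),(413,126)]: print(p,ray(c,[p],0.004),W[p[1]+4,p[0]+3])
```

```text
strip n 5465 z [0.0664 0.0694 0.0709]
strip ((0.5218890905380249, -0.06559494882822037), (0.10127122700214386, 0.17609277367591858), 2.352605104446411) [[0.4677000045776367, 0.0203000009059906], [0.4749000072479248, -0.15559999644756317], [0.5760999917984009, -0.15150000154972076], [0.5688999891281128, 0.02449999935925007]]
hi n 1437 [0.0817 0.0835 0.085 ]
[ 225  206   40   61 1300] ((0.505712628364563, -0.08036917448043823), (0.06677547097206116, 0.02446422539651394), 2.5782716274261475) [ 0.50503103 -0.08036299] 0.08341355306717743
[308 228  12  13 124] ((0.5213457345962524, -0.00721783610060811), (0.012231203727424145, 0.013031897135078907), 87.09710693359375) [ 0.5214304  -0.00715254] 0.08452336673494214
(155, 206) [[ 0.45331119 -0.20324563  0.004     ]] [ 0.45887687 -0.19859755  0.00960695]
(413, 126) [[0.44018499 0.13994592 0.004     ]] [ 4.45890587e-01  1.43900703e-01 -3.79132577e-04]
```

View pics/w1c.png

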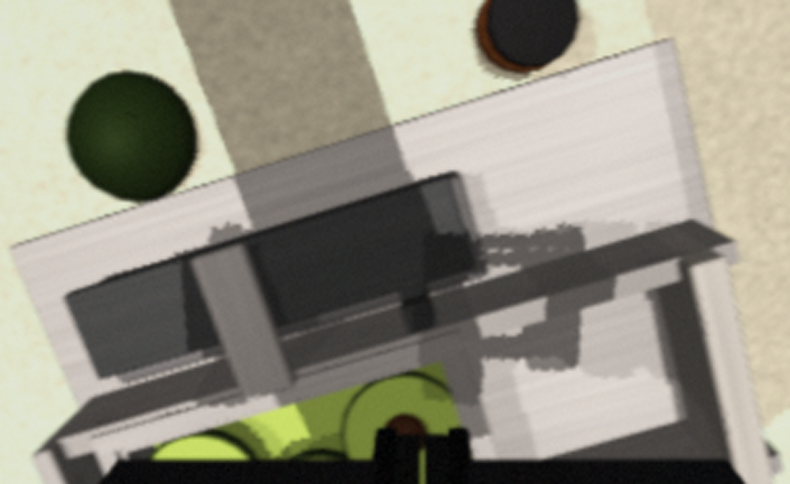

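The nose measures 12×13 mm at (0.521,-0.007), z 0.085. The handle measures 67×24 mm at (0.506,-0.080), z 0.083, and the strip is at z 0.069. All of these match the text. The unit's yaw is about 2.4° and the pan is at y ≈ -0.072. Now I'll align the tool and go above the strip, behind the handle.

servo_tool([
  [1, 0, 0, 0, 0, 0, -0.0464],
  [1, 0, 0, 0, 0, 0, -0.0464],
  [1, 0.02, -0.426, 0, 0, 0, 0],
  [1, 0.02, -0.426, 0, 0, 0, 0],
  [1, 0.022, -0.426, 0, 0, 0, 0],
  [1, 0, 0, 0.45, 0, 0, 0],
  [1, 0, 0, 0.45, 0, 0, 0],
  [1, 0, 0, 0.45, 0, 0, 0],
  [1, 0, 0, 0.35, 0, 0, 0],
  [1, 0, 0, 0, 0, 0, 0],
])

```text
time_s: 3.15
tool_pos: [0.4988, -0.1178, 0.1275]
tcp_rot: [-0.005, -0.026, 1.0, 0.001]
force: [-1.4, 0.5, 0.7]
grip_width: 0.0
grip_force: 0.0
```

```bash
cat > st.py <<'E'
from h import *
o=arm.get_obs();p=o['tool_pos'];th=0.042
d=p[:2]-[0.4944,-0.0083];q=o['tcp_rot']
R=cv2.Rodrigues(np.zeros(3))[0]
from scipy.spatial.transform import Rotation as S
y=S.from_quat(q,scalar_first=True).as_matrix()
print(o['time_s'],'unit xy',d@[np.cos(th),np.sin(th)],d@[-np.sin(th),np.cos(th)],'tip z',p[2]-.017,'yaw y',np.degrees(np.arctan2(-y[0,1],y[1,1])),'toolz',y[:,2].round(3),'F',o['force'].round(1),'w',o['grip_width'])
E
python3 st.py
python3 -c "
from h import *
c=cap('side');cv2.imwrite('pics/s2.png',cv2.resize(c['img'][120:305,150:420,::-1],None,fx=2.9,fy=2.9,interpolation=cv2.INTER_CUBIC))"
```

```text
3.15 unit xy -0.000174996614164381 -0.10963292842475955 tip z 0.110485181219055 yaw y 2.9281374112736294 toolz [-0.011  0.001 -1.   ] F [-1.4  0.5  0.7] w 1.2604913973944586e-05
```

View pics/s2.png

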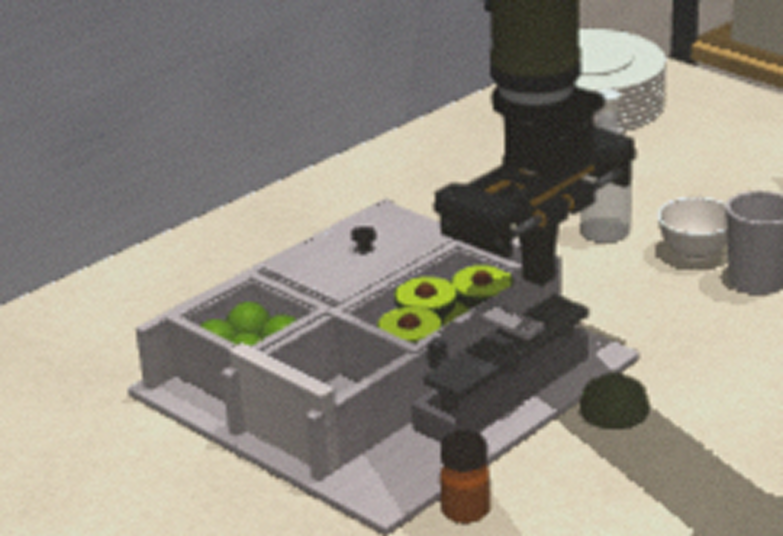

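The side view shows the closed fingers at (540,270) over the strip's loading end, behind the handle (515,325). I'll settle and check the pose.

servo_tool([
  [1, 0, -0.03, 0.1, 0, 0, 0],
  [1, 0, 0, 0.1, 0, 0, 0],
  [1, 0, 0, 0, 0, 0, 0],
  [1, 0, 0, 0, 0, 0, 0],
])

```text
time_s: 3.6
tool_pos: [0.5031, -0.1235, 0.1131]
tcp_rot: [0.0, -0.024, 1.0, 0.0]
force: [0.1, -0.8, -0.3]
grip_width: 0.0003
grip_force: 0.0
```

```bash
python3 st.py
```

```text
3.6 unit xy 0.0038683060678032077 -0.1154950972016065 tip z 0.09610374229633772 yaw y 2.788991324752347 toolz [ 0.001  0.    -1.   ] F [ 0.1 -0.8 -0.3] w 0.0003406921403924555
```

servo_tool([
  [1, 0.02, 0, 0.1, 0, 0, 0],
  [1, 0, 0, 0.1, 0, 0, 0],
  [1, 0, 0, 0.06, 0, 0, 0],
  [1, 0, 0, 0.06, 0, 0, 0],
  [1, 0, 0, 0.05, 0, 0, 0],
  [1, 0, 0, 0, 0, 0, 0],
  [1, 0, 0, 0, 0, 0, 0],
])

```text
time_s: 4.3
tool_pos: [0.5002, -0.1235, 0.0755]
tcp_rot: [-0.001, -0.024, 1.0, 0.0]
force: [-4.0, 1.0, 5.8]
grip_width: 0.0005
grip_force: 2.7
```

```bash
python3 st.py
```

```text
4.3 unit xy 0.0009404223998342193 -0.11529503404770026 tip z 0.0585363745637041 yaw y 2.792163377644983 toolz [-0.002  0.001 -1.   ] F [-4.   1.   5.8] w 0.0005123955787774637
```

The bar is held down about 11.5 mm. I'll press 1 mm more and start pushing.

servo_tool([
  [1, 0, 0, 0.01, 0, 0, 0],
  [1, 0, 0.05, 0, 0, 0, 0],
  [1, 0, 0.05, 0, 0, 0, 0],
  [1, 0, 0.05, 0, 0, 0, 0],
  [1, 0, 0.05, 0, 0, 0, 0],
  [1, 0, 0.05, 0, 0, 0, 0],
  [1, 0, 0.05, 0, 0, 0, 0],
  [1, 0, 0, 0, 0, 0, 0],
])

```text
time_s: 5.1
tool_pos: [0.5009, -0.0956, 0.0758]
tcp_rot: [0.002, -0.024, 1.0, -0.001]
force: [-0.3, -3.8, 6.4]
grip_width: 0.0006
grip_force: 3.5
```

```bash
python3 st.py
```

```text
5.1 unit xy 0.0027807773174001065 -0.08750850004946303 tip z 0.058775020754968696 yaw y 2.762406138188824 toolz [ 0.004 -0.003 -1.   ] F [-0.3 -3.8  6.4] w 0.0005717154957375313
```

servo_tool([
  [1, 0, 0.06, 0.01, 0, 0, 0],
  [1, 0, 0.06, 0, 0, 0, 0],
  [1, 0, 0.06, 0, 0, 0, 0],
  [1, 0, 0.06, 0, 0, 0, 0],
  [1, 0, 0.06, 0, 0, 0, 0],
  [1, 0, 0.06, 0, 0, 0, 0],
  [1, 0, 0, 0, 0, 0, 0],
])

```text
time_s: 5.8
tool_pos: [0.4995, -0.0594, 0.075]
tcp_rot: [0.002, -0.024, 1.0, -0.001]
force: [-0.2, -2.8, 7.4]
grip_width: 0.0003
grip_force: 3.7
```

```bash
python3 st.py; python3 -c "
from h import *
c=cap('side');cv2.imwrite('pics/s3.png',cv2.resize(c['img'][120:305,150:420,::-1],None,fx=2.9,fy=2.9,interpolation=cv2.INTER_CUBIC))"
```

```text
5.8 unit xy 0.0029836330117821836 -0.0513050221310825 tip z 0.0580041037051795 yaw y 2.763213046594751 toolz [ 0.004 -0.002 -1.   ] F [-0.2 -2.8  7.4] w 0.0003340328257495764
```

View pics/s3.png

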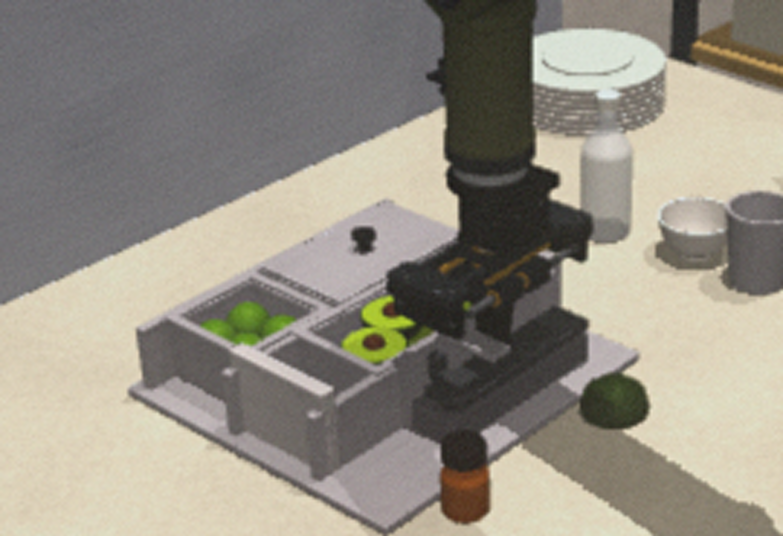

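The pan is being pushed, with the front avocado now at (372,345), and the bar is down. I'll continue over the nose.

servo_tool([
  [1, 0, 0.06, 0, 0, 0, 0],
  [1, 0, 0.06, 0, 0, 0, 0],
  [1, 0, 0.06, 0, 0, 0, 0],
  [1, 0, 0.06, 0, 0, 0, 0],
  [1, 0, 0.06, 0, 0, 0, 0],
  [1, 0, 0.06, 0, 0, 0, 0],
  [1, 0, 0, 0, 0, 0, 0],
])

```text
time_s: 6.55
tool_pos: [0.498, -0.0231, 0.075]
tcp_rot: [0.002, -0.024, 1.0, -0.001]
force: [0.4, -3.3, 5.8]
grip_width: 0.0003
grip_force: 3.4
```

servo_tool([
  [1, 0, 0.03, 0, 0, 0, 0],
  [1, 0, 0.03, 0, 0, 0, 0],
  [1, 0, 0.03, 0, 0, 0, 0],
  [1, 0, 0, 0, 0, 0, 0],
])

```text
time_s: 6.95
tool_pos: [0.4977, -0.015, 0.075]
tcp_rot: [0.002, -0.024, 1.0, -0.001]
force: [1.0, -5.3, 7.0]
grip_width: 0.0003
grip_force: 3.9
```

```bash
python3 st.py
```

```text
6.95 unit xy 0.002986752149390919 -0.006784832349987195 tip z 0.05803219128825558 yaw y 2.730196905992138 toolz [ 0.005 -0.002 -1.   ] F [ 1.  -5.3  7. ] w 0.00033052727618108056
```

servo_tool([
  [1, 0, 0.02, 0, 0, 0, 0],
  [1, 0, 0.02, 0, 0, 0, 0],
  [1, 0, 0, 0, 0, 0, 0],
])

```text
time_s: 7.25
tool_pos: [0.4975, -0.0112, 0.075]
tcp_rot: [0.003, -0.024, 1.0, -0.001]
force: [0.1, -4.3, 7.0]
grip_width: 0.0004
grip_force: 4.0
```

servo_tool([
  [1, 0, 0.02, 0, 0, 0, 0],
  [1, 0, 0.02, 0, 0, 0, 0],
  [1, 0, 0, 0, 0, 0, 0],
])

```text
time_s: 7.55
tool_pos: [0.4973, -0.0073, 0.075]
tcp_rot: [0.002, -0.024, 1.0, -0.001]
force: [1.1, -5.4, 6.4]
grip_width: 0.0003
grip_force: 4.0
```

```bash
python3 st.py
```

```text
7.55 unit xy 0.0029460491691537275 0.0009259160147968277 tip z 0.05799679727833695 yaw y 2.7128837067461817 toolz [ 0.005 -0.003 -1.   ] F [ 1.1 -5.4  6.4] w 0.00027343294742252996
```

servo_tool([
  [1, 0, 0.02, 0, 0, 0, 0],
  [1, 0, 0.02, 0, 0, 0, 0],
  [1, 0, 0, 0, 0, 0, 0],
])

```text
time_s: 7.85
tool_pos: [0.4973, -0.0058, 0.0751]
tcp_rot: [0.003, -0.023, 1.0, -0.003]
force: [1.3, -10.1, 6.2]
grip_width: -0.0003
grip_force: 7.0
```

```bash
python3 st.py
python3 - <<'E'
from h import *
c=cap('side');W=world(c)
cv2.imwrite('pics/s4.png',cv2.resize(c['img'][180:305,190:350,::-1],None,fx=4.5,fy=4.5,interpolation=cv2.INTER_CUBIC))
E
```

```text
7.85 unit xy 0.0029980890088650157 0.002387452067021983 tip z 0.058057200128157474 yaw y 2.635349626827997 toolz [ 0.005 -0.006 -1.   ] F [  1.3 -10.1   6.2] w -0.0003356204812131386
```

View pics/s4.png

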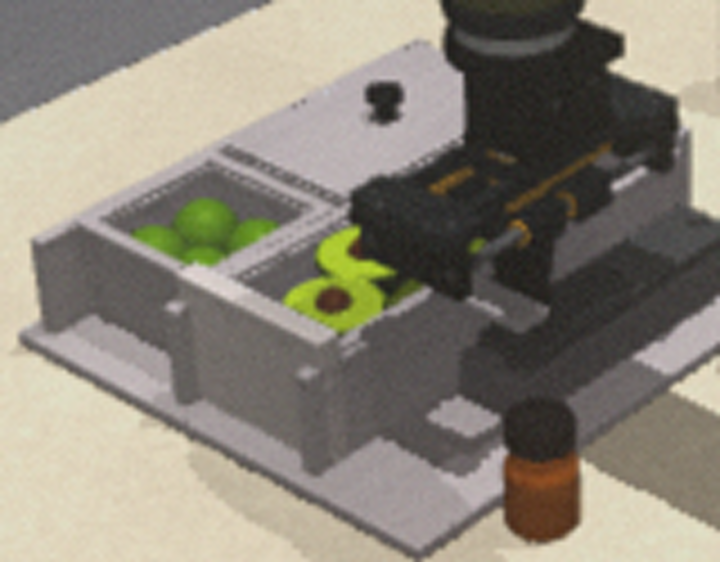

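The push force rose to 10 N and the motion stopped, and the pan's flange sits at the end stop block (340,340). I'll back off slightly, then lift.

servo_tool([
  [1, 0, 0.01, 0, 0, 0, 0],
  [1, 0, 0, 0, 0, 0, 0],
  [1, 0, -0.06, 0, 0, 0, 0],
  [1, 0, -0.06, 0, 0, 0, 0],
  [1, 0, 0, -0.05, 0, 0, 0],
  [1, 0, 0, -0.1, 0, 0, 0],
  [1, 0, 0, -0.2, 0, 0, 0],
  [1, 0, 0, -0.45, 0, 0, 0],
  [1, 0, 0, -0.45, 0, 0, 0],
  [1, 0, 0, -0.45, 0, 0, 0],
])

```text
time_s: 8.9
tool_pos: [0.4943, -0.012, 0.2452]
tcp_rot: [-0.001, -0.024, 1.0, -0.0]
force: [1.3, 0.3, 0.3]
grip_width: 0.0011
grip_force: 0.0
```

servo_tool([
  [1, -0.1, 0, -0.3, 0, 0, 0],
  [1, 0, 0, 0, 0, 0, 0],
  [1, 0, 0, 0, 0, 0, 0],
])

```text
time_s: 9.2
tool_pos: [0.505, -0.0113, 0.2737]
tcp_rot: [0.0, -0.024, 1.0, -0.0]
force: [0.1, 0.9, -0.6]
grip_width: 0.0006
grip_force: 0.0
```

```bash
python3 st.py
python3 - <<'E'
from h import *
c=cap('wrist');W=world(c);Z=W[...,2];th=.042
d=W[...,:2]-[0.4944,-0.0083];X=d@[np.cos(th),np.sin(th)];Y=d@[-np.sin(th),np.cos(th)]
for nm,m in(('handle',(Z>.0795)&(Z<.09)&(X<.015)&(X>-.04)&(abs(Y)<.08)),('nose',(Z>.079)&(Z<.095)&(X>.018)&(X<.036)&(abs(Y)<.009)),('strip',(Z>.05)&(Z<.078)&(X>-.02)&(X<.012)&(Y<-.03)&(Y>-.13))):
    print(nm,m.sum(),[(np.percentile(a[m],[3,50,97])*1000).round(1) for a in(X,Y,Z)] if m.any() else '')
cv2.imwrite('pics/w5.png',c['img'][...,::-1])
E
```

```text
9.2 unit xy 0.010466431180503688 -0.003487713574281556 tip z 0.25669774014561175 yaw y 2.7938383210973012 toolz [ 0. -0. -1.] F [ 0.1  0.9 -0.6] w 0.0006063858203634048
handle 1000 [array([-24.8,  -5.6,  13.8]), array([15.3, 26.4, 37.7]), array([81.8, 83.5, 84.9])]
nose 149 [array([21. , 26.1, 32.4]), array([-5.8, -0.8,  5.2]), array([80. , 84.4, 85.8])]
strip 3013 [array([-19.2,  -4.3,  10.9]), array([-127.1,  -79.9,  -32.9]), array([68.2, 69.5, 70.9])]
```

View pics/w5.png

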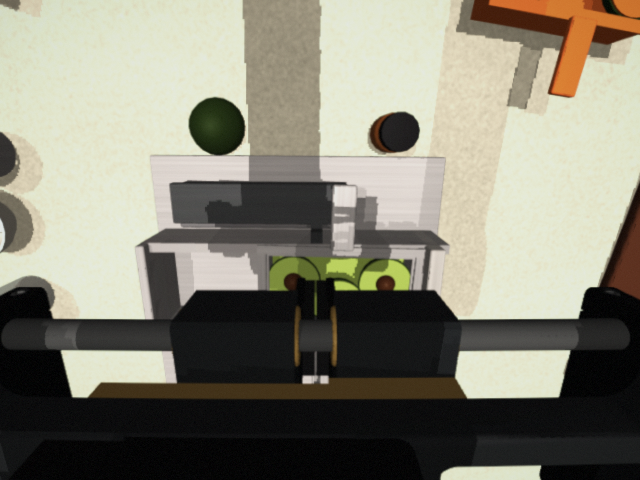

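The handle at (344,215) is centred at y = 26.4 mm, which is home. The nose is up at z 84.4 mm and the strip at 69.5 mm. The arm is clear and avocado_a and the jar are undisturbed, so I'm handing the job in.

```bash
python3 -c "
from h import *
print(workorder.close_job())"
```

```text
the job is handed in; nothing more can be done
None
```

The avocado pan is home against the end stop (handle measured at y ≈ 26 mm), the catch bar has sprung up behind its handle, the arm is clear, and the job was handed in at about 9 s; no verdict was returned.

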